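# Sort the slide mounts and the lens cap after inspection

### The arm

A 6-joint arm with a two-finger parallel gripper is mounted at the origin on the work surface. World frame = base frame: x ahead of the robot, y to its left, z up, the work surface at z = 0. Lengths are in m, angles in rad, forces in N, time in s.
With the tool pointing down it reaches from about 0.25 to 0.725 m from the base axis. Payload 9.7 kg.
Tool frame: the origin (TCP) lies at the very end of the fingers, on their centre line; the grasp point (between the pads) lies robot.grip_depth behind it (robot.grip_depth is the distance from the TCP to the grasp point, in m); z points along the fingers, y is the line along which they close (so a half turn about z gives the same grasp; the last joint's range is limited). The gripper opens to 85 mm and grips with 20 to 120 N. Pads are 22 mm wide; open, the fingers measure 114 mm over their backs; the gripper's body (76 mm by 85 mm) begins 54 mm behind the grasp point. The pads swing forward as they close: fully open they stand 13 mm farther back than shut.
Start: joints at [1.324, 0.087, 0.176, 1.66, 0, 1.571], TCP at [0.134, 0.533, 0.231] pointing down, gripper open.
Joint ranges: [-3.13, 3.13], [-0.85, 1.81], [-1.15, 1.24], [-2.2, 2.28], [-1.44, 1.52], [-3.14, 3.14]. Speed limits (rad/s): [2.22, 2.22, 2.57, 3.14, 3.14, 3.14].

### API

Orientations are given as a unit quaternion [w, x, y, z].
In Python, from workcell import robot gives the robot as it stands. The module is installed in compiled form; this text tells all that it offers.
- The arm moves only by the tool move_arm, never from a script. Its argument "rows" is text: rows parted by semicolons, each of 7 numbers parted by spaces: the turn, a rotation vector about the world's x, y, z in units of pi/2 rad (1.0 is pi/2 rad), then the shift along the world's x, y, z in units of 150 mm (1.0 is 150 mm), then the closure, from 0 (fully open) to 1 (shut). A call has 1 to 20 rows; each row is the pose to reach, as a shift and turn from the pose commanded when the call began; what a row does not reach only later rows make up. A row lasts 1/12 s, in which the tool goes at most 41.7 mm and 7.16 degrees, less where a joint would pass 70% of its speed; a pose out of reach is approached as far as the arm can. A call with a number of a shift or a turn outside -1 to 1 is refused whole. A call with a gripper value outside its range is refused whole. The fingers move at their own pace and stop on an object; the grip force is fixed at half the most. Time passes only in rows, so rows that repeat a pose let the fingers close. It gives the time, the measured TCP pose, the force, the opening and the grip force at its end, in the units of the state.
- robot.sense(): the state, without advancing time (a new reading comes with each control period).
- robot.camera(name): name is "scene" or "side" or "wrist"; returns a dict with "pixels" (384x512x3 uint8, red, green, blue), "z_map" (384x512 float32, m along the optical axis (not along the pixel's ray), 0 where there is no reading), "vfov" (degrees; the focal length in pixels is half the picture's height over the tangent of half this angle, whatever the lens; pixels are square), "cx", "cy" (the principal point, pixels), "cam_to_world" (4x4, takes a point from camera to world coordinates). Camera axes: x right, y up, looking along -z (the intrinsics and any distortion apply to the point x, -y, -z); pixel columns grow to the right and rows downward; lengths in m; the calibration is good to about 2 mm. A picture is of the moment at which its call begins.
- robot.job_done(): hands the job in; it is judged then, once.
The state is a dict: "time_s": time; "joint_positions": joint angles; "qd": joint speeds; "joint_efforts": joint torques, N m; "ee_pos": TCP position; "tcp_rot": TCP orientation; "ft_force": force on the tool from outside, world axes, zero at the start; "ft_torque": the same for the moment, N m; "grip_width": finger opening in m; "grasp_force": force on a finger pad.
Only numpy, scipy, OpenCV 4.12 (cv2) and the standard library are available. Lean on these libraries where they do the work, as an engineer would, in place of code of your own. Each camera call takes 0.05 s, during which the arm holds its last target. There are 200 camera calls.

### The job

Sort the loose parts on the bench: put the two sound slide mounts into the long two-bay walnut tray, one in each bay, the splintered mount with the broken corner into the square single-bay steel tray for repair, and the tin lens cap into the round tin dish. Lay each one flat, the same side up as it lies now, in the middle of its place (to within about 15 mm); set the glazed mounts down rather than dropping them. Leave the glass lamp globe and the screwdriver where they are.

Things in the scene. Friction and masses are not known exactly. Their poses are not given: they have to be found in the camera images.
- mount_a: sound slide mount: dark rosewood square frame with a grey-blue glass pane, 56 x 56 x 12 mm, lying flat on the table, whole on all four corners, loose, about 50 g. Origin: centre of its underside; z up, x and y along its sides.
- mount_b: the second sound slide mount, the same as mount_a.
- mount_split: splintered slide mount: the same frame, 56 x 56 x 12 mm, but its +x, +y corner is broken off (27 x 27 mm missing, lighter splinters up to 7 mm at the breaks). Its +y side is left only from x = -28 to +1 mm, its +x side from y = -28 to +1 mm: grip across y at x = -13 mm (or across x at y = -13). Origin: centre of the underside of the full square; z up. Loose, 45 g.
- lens_cap: round plain grey tin lens cap, 50 mm diameter, 14 mm high, lying flat on the table, loose, about 40 g. Origin: centre of its underside; z up.
- slide_tray: long dark walnut tray, fixed to the table, outside 118 mm (its x) by 232 mm (its y), 14 mm high; walls 4 mm, floor 4 mm thick; one wall across the middle makes two open bays, each 110 mm (x) by 112 mm (y) inside with centres at y = +57 and -57 mm. Origin: centre of its underside.
- repair_tray: square bare-steel tray, fixed to the table, outside 118 x 118 mm, 14 mm high; walls 4 mm, floor 4 mm thick, one bay of 110 x 110 mm. Origin: centre of its underside.
- cap_dish: round tin dish, fixed to the table, outside 118 mm diameter, 14 mm high; wall 4 mm, floor 4 mm thick, 110 mm diameter inside. Origin: centre of its underside.
- globe: white glass lamp globe, 110 mm widest, 110 mm high, standing loose on its 54 mm neck; to be left alone. Origin: centre of its underside.
- screwdriver: screwdriver with a walnut handle and a brass blade, about 200 mm long, lying loose to the left of the trays; to be left alone. Its x axis points along it towards the tip.
- clamp: brass bench clamp, 70 x 140 mm, about 108 mm high with the broken mount upright in its jaws, fixed to the table; stays as it is (that mount is not one of the loose parts). Origin: centre of its underside.
Not all that is in view belongs to the job. What is shaped like the mount_b but turquoise is not meant.

How it is judged:
By the outcome, as a careful person would: the job done as asked, in the order asked, and still so for the second after the job is handed in, with the robot touching nothing.
It also fails if it takes over 96 s, if anything falls off the work surface, if the arm or the gripper's body presses on something with over 40 N, if the wrist force passes 120 N, or if a joint passes its speed limit or range.

## Working session

There is one attempt and no reset: what is moved stays moved. The work goes in short steps, Python scripts to look and compute and a tool call to move; the robot and the scene stay as the last step left them, time stands still between calls to the robot, and variables do not carry over. Pictures are saved under pics/ and viewed, at most 14 in all, crops included, and the job is handed in when it is done.

Besides the shell and the picture viewer there is one more tool, called after "Call:" as name(argument=value, ...) on one line, values as JSON. move_arm: Moves the arm, as the interface text tells. Shifts and turns lie within -1 to 1; 1 stands for 150 mm of shift or pi/2 rad of turn. Its arguments: {"type":"object","properties":{"rows":{"type":"string"}},"required":["rows"]}

```bash
mkdir -p pics; cat > h.py <<'E'
import numpy as np, cv2
from workcell import robot
def cam(n):
    c=robot.camera(n); c['f']=192/np.tan(np.radians(c['vfov'])/2); return c
def save(c,name,box=None,s=1):
    p=c['pixels'][:,:,::-1]
    if box: p=p[box[1]:box[3],box[0]:box[2]]
    cv2.imwrite('pics/'+name,cv2.resize(p,None,fx=s,fy=s,interpolation=cv2.INTER_CUBIC))
def ray(c,uv,z):
    uv=np.atleast_2d(uv).astype(float)
    d=np.c_[(uv[:,0]-c['cx'])/c['f'],-(uv[:,1]-c['cy'])/c['f'],-np.ones(len(uv))]
    T=c['cam_to_world']; D=d@T[:3,:3].T; o=T[:3,3]
    return o+D*((z-o[2])/D[:,2])[:,None]
def pts(c):
    v,u=np.mgrid[:384,:512]; z=c['z_map']
    P=np.stack([(u-c['cx'])/c['f']*z,-(v-c['cy'])/c['f']*z,-z],-1)
    return P@c['cam_to_world'][:3,:3].T+c['cam_to_world'][:3,3]
E
python3 - <<'E'
from h import *
print(robot.sense(), robot.grip_depth)
for n in('scene','side','wrist'):
    c=cam(n); save(c,n+'0.png',s=1.5); print(n,{k:c[k] for k in c if k not in('pixels','z_map')})
E
```

```text
{'time_s': 0.0, 'joint_positions': array([ 1.32398358e+00,  8.74799584e-02,  1.75069494e-01,  1.65978971e+00,
       -5.70918938e-06,  1.57080254e+00]), 'qd': array([ 0.00137899,  0.00050425, -0.00090357,  0.00070549,  0.00099443,
        0.00037876]), 'joint_efforts': array([-1.96406807e-03, -5.20378697e+01,  4.64809012e+01,  1.60213339e-02,
        1.70552255e-05,  9.15157017e-06]), 'ee_pos': array([0.13431448, 0.53309391, 0.23053897]), 'tcp_rot': array([-8.35672260e-05,  1.23096437e-01,  9.92394465e-01, -6.96938192e-04]), 'ft_force': array([0.99956033, 0.0364907 , 0.56914918]), 'ft_torque': array([ 0.03450668, -0.01188644, -0.04876614]), 'grasp_force': 0.0, 'grip_width': 0.08519746003757814} 0.0187
scene {'vfov': 54.821666261310455, 'cx': 256.52899388537776, 'cy': 194.07502554867395, 'cam_to_world': array([[-0.69127476, -0.60588529,  0.39375402,  0.8900944 ],
       [ 0.72241593, -0.59151384,  0.35808743,  0.38694187],
       [ 0.01595104,  0.53199098,  0.84659977,  0.92857463],
       [ 0.        ,  0.        ,  0.        ,  1.        ]]), 'f': np.float64(370.23420010802425)}
sid
[... 160 characters left out ...]
       [-0.55160547,  0.61412873, -0.56442653, -0.6733437 ],
       [-0.01366903,  0.66993868,  0.74229059,  0.90733511],
       [ 0.        ,  0.        ,  0.        ,  1.        ]]), 'f': np.float64(395.1385657774025)}
wrist {'vfov': 62.53839250364649, 'cx': 254.63844002165933, 'cy': 181.99262914330657, 'cam_to_world': array([[ 2.44463566e-01, -9.30864367e-01, -2.71531020e-01,
         6.49269825e-02],
       [ 9.69658237e-01,  2.34485161e-01,  6.91347496e-02,
         5.51605222e-01],
       [-6.85079966e-04, -2.80193217e-01,  9.59943379e-01,
         3.72684124e-01],
       [ 0.00000000e+00,  0.00000000e+00,  0.00000000e+00,
         1.00000000e+00]]), 'f': np.float64(316.1673162940743)}
```

View pics/scene0.png

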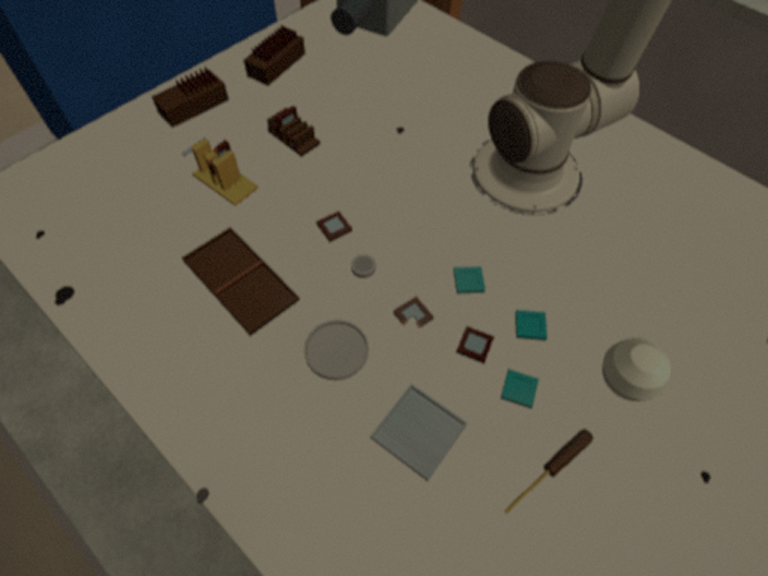

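View pics/side0.png

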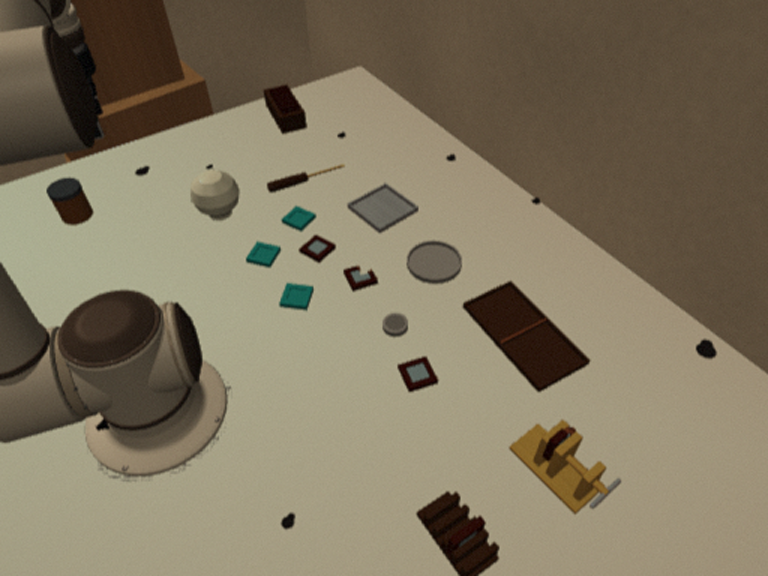

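The scene picture (×1.5) shows sound mounts at (334,226) and (476,345). The split mount is at (413,313), with its missing corner towards the bottom. The cap is at (363,265), the walnut tray at (240,280), the dish at (336,350), the repair tray at (419,432), and three turquoise decoys at (469,280), (531,325) and (520,388). Next I'll enlarge a crop of the candidates and measure them.

```bash
cat > meas.py <<'E'
from h import *
roi={'scene':{'m1':(334,226,.012),'m2':(476,345,.012),'split':(413,313,.012),'cap':(363,265,.014),'tray':(240,280,.014),'dish':(336,350,.014),'rep':(419,432,.014)},
'side':{'m1':(418,373,.012),'m2':(317,248,.012),'split':(361,276,.012),'cap':(395,324,.014),'tray':(526,336,.014),'dish':(434,261,.014),'rep':(382,207,.014)}}
def segment(c,seed,r):
    lab=cv2.cvtColor(c['pixels'],cv2.COLOR_RGB2LAB).astype(float)
    u,v=int(seed[0]/1.5),int(seed[1]/1.5)
    box=lab[max(v-r,0):v+r,max(u-r,0):u+r]
    L=box.reshape(-1,3); bright=L[L[:,0]>np.percentile(L[:,0],60)]
    bg=np.median(bright,0)
    m=(np.linalg.norm(box-bg,axis=2)>14).astype(np.uint8)
    m=cv2.morphologyEx(m,cv2.MORPH_CLOSE,np.ones((3,3)))
    cs,_=cv2.findContours(m,cv2.RETR_EXTERNAL,cv2.CHAIN_APPROX_NONE)
    cs=[k for k in cs if cv2.pointPolygonTest(k,(u-max(u-r,0),v-max(v-r,0)),True)>-6]
    k=max(cs,key=cv2.contourArea)[:,0,:]
    return k+[max(u-r,0),max(v-r,0)]
if __name__=='__main__':
  for n in roi:
    c=cam(n)
    for k,(u,v,z) in roi[n].items():
        q=segment(c,(u,v),{'tray':48,'dish':32,'rep':40}.get(k,19))
        P=(ray(c,q,z)[:,:2]*1000).astype(np.float32)
        (x,y),(w,h),a=cv2.minAreaRect(P)
        print(n,k,'c',round(x,1),round(y,1),'wh',round(w,1),round(h,1),'ang',round(a,1),'px',len(q))
    P=pts(c); t=P[...,2][(abs(P[...,2])<.02)&(c['z_map']>0)]; print('table z med',np.median(t))
    if n=='scene': save(c,'crop_s.png',(195,135,375,280),4.4)
E
python3 meas.py
```

```text
scene m1 c 421.0 -190.9 wh 69.1 63.5 ang 77.1 px 59
scene m2 c 431.2 196.9 wh 66.3 58.8 ang 20.4 px 75
scene split c 464.2 72.5 wh 64.1 63.8 ang 80.4 px 67
scene cap c 452.6 -72.0 wh 54.7 48.2 ang 44.4 px 46
scene tray c 642.1 -227.3 wh 244.5 124.1 ang 86.7 px 170
scene dish c 616.6 21.7 wh 121.4 115.7 ang 44.7 px 118
scene rep c 624.9 230.7 wh 122.4 119.5 ang 7.0 px 152
table z med -0.0007620774972386113
side m1 c 417.5 -196.5 wh 67.7 61.3 ang 77.8 px 76
side m2 c 427.3 191.2 wh 70.8 69.9 ang 19.8 px 55
side split c 460.7 66.5 wh 72.5 61.9 ang 78.6 px 64
side cap c 446.9 -80.6 wh 59.3 46.6 ang 55.9 px 50
side tray c 637.9 -232.3 wh 242.1 129.8 ang 86.7 px 182
side dish c 611.5 13.7 wh 130.1 115.4 ang 55.0 px 97
side rep c 619.4 224.4 wh 132.4 136.5 ang 7.0 px 100
table z med -0.0013032631297899
```

View pics/crop_s.png

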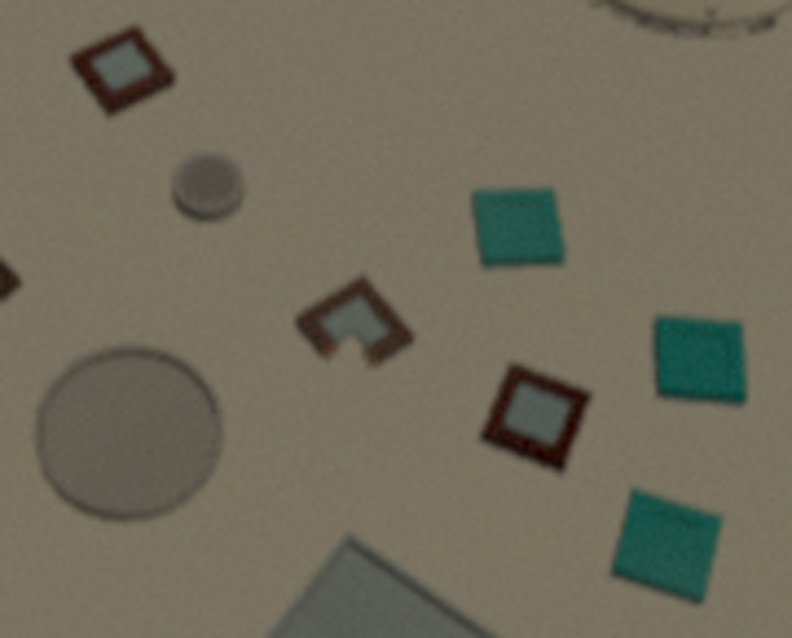

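The crop shows whole rosewood mounts at (123,70) and (537,418). The split one is at (355,325), with its corner missing at (350,352), and the turquoise ones at (518,228), (700,360) and (667,545) are decoys. Averaging both views gives m1 (419,-194), m2 (429,194), split (462,69), cap (450,-76), tray (640,-230), dish (614,18) and repair tray (622,228). I'll start with m2.

Call:
move_arm(rows="0 0 -0.21 0.66 -0.75 0 0;0 0 -0.21 0.66 -0.75 0 0;0 0 -0.21 0.66 -0.75 0 0;0 0 -0.21 0.66 -0.75 0 0;0 0 -0.21 0.66 -0.75 0 0")

```text
time_s: 0.67
ee_pos: [0.2356, 0.418, 0.2318]
tcp_rot: [0.001, 0.286, 0.958, 0.0]
ft_force: [0.8, -0.9, 1.0]
grip_width: 0.0855
grasp_force: 0.0
```

Call:
move_arm(rows="0 0 -0.21 0.66 -0.75 0 0;0 0 -0.21 0.66 -0.75 0 0;0 0 -0.21 0.66 -0.75 0 0;0 0 -0.21 0.66 -0.75 0 0;0 0 -0.21 0.66 -0.75 0 0")

```text
time_s: 1.08
ee_pos: [0.3344, 0.3059, 0.2314]
tcp_rot: [0.0, 0.44, 0.898, -0.0]
ft_force: [0.3, 0.7, 0.2]
grip_width: 0.0855
grasp_force: 0.0
```

Call:
move_arm(rows="0 0 -0.2 0.65 -0.75 -0.15 0;0 0 -0.2 0.65 -0.75 -0.15 0;0 0 -0.2 0.65 -0.75 -0.15 0;0 0 -0.2 0.65 -0.75 -0.15 0;0 0 -0.2 0.65 -0.75 -0.15 0;0 0 -0.2 0.65 -0.75 -0.15 0;0 0 -0.2 0.65 -0.75 -0.15 0")

```text
time_s: 1.67
ee_pos: [0.4295, 0.1966, 0.2088]
tcp_rot: [-0.0, 0.573, 0.82, 0.0]
ft_force: [-0.4, -0.1, 0.2]
grip_width: 0.0854
grasp_force: 0.0
```

```bash
cat >> h.py <<'E'
def proj(c,p):
    T=c['cam_to_world']; q=(np.asarray(p)-T[:3,3])@T[:3,:3]
    return c['cx']+c['f']*q[0]/-q[2], c['cy']-c['f']*q[1]/-q[2]
def wrist(seed,z,r,name=None,thr=16):
    """contour around seed (m) in the wrist view -> rect at plane z, mm"""
    c=cam('wrist'); u,v=map(int,proj(c,[*seed,z]))
    lab=cv2.GaussianBlur(cv2.cvtColor(c['pixels'],cv2.COLOR_RGB2LAB),(3,3),0).astype(float)
    x0,y0=max(u-r,0),max(v-r,0); b=lab[y0:v+r,x0:u+r]
    bg=np.median(np.r_[b[:4].reshape(-1,3),b[-4:].reshape(-1,3),b[:,:4].reshape(-1,3),b[:,-4:].reshape(-1,3)],0)
    m=(np.linalg.norm(b-bg,axis=2)>thr).astype(np.uint8)
    m=cv2.morphologyEx(m,cv2.MORPH_OPEN,np.ones((3,3)))
    cs,_=cv2.findContours(m,cv2.RETR_EXTERNAL,cv2.CHAIN_APPROX_NONE)
    k=max(cs,key=cv2.contourArea)[:,0]+[x0,y0]
    P=(ray(c,k,z)[:,:2]*1000).astype(np.float32)
    R=cv2.minAreaRect(P); print('seed px',u,v,'rect',np.round(R[0],1),np.round(R[1],1),round(R[2],1))
    if name:
        c['pixels']=cv2.drawContours(c['pixels'].copy(),[k.reshape(-1,1,2)],-1,(255,0,0),1); save(c,name)
    return c,k,P
E
python3 -c "
from h import *
wrist((.429,.194),.012,75,'w1.png')"
```

```text
seed px 253 160 rect [429.  198.3] [57.7 58.9] 20.1
```

View pics/w1.png

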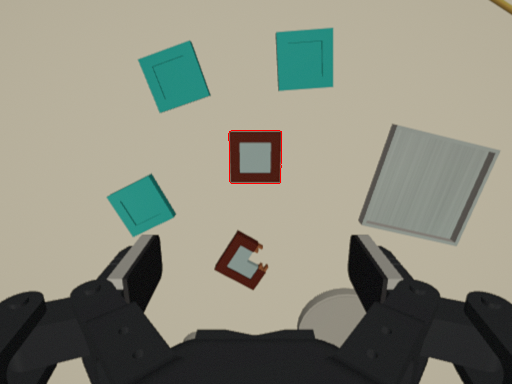

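m2 shows at (255,157) in the wrist view, squared to the gripper and measured at (429,198). Descending.

Call:
move_arm(rows="0 0 0 0 0.01 -0.25 0;0 0 0 0 0.01 -0.5 0;0 0 0 0 0.01 -0.75 0;0 0 0 0 0.01 -0.95 0;0 0 0 0 0.01 -1 0;0 0 0 0 0.01 -1 0")

```text
time_s: 2.22
ee_pos: [0.4281, 0.1978, 0.0573]
tcp_rot: [-0.001, 0.572, 0.82, -0.001]
ft_force: [0.2, -0.2, 1.1]
grip_width: 0.0854
grasp_force: 0.0
```

Call:
move_arm(rows="0 0 0 0 0 -0.12 0;0 0 0 0 0 -0.24 0;0 0 0 0 0 -0.34 0;0 0 0 0 0 -0.39 0;0 0 0 0 0 -0.4 0;0 0 0 0 0 -0.4 0;0 0 0 0 0 -0.4 0;0 0 0 0 0 -0.4 1;0 0 0 0 0 -0.4 1;0 0 0 0 0 -0.4 1;0 0 0 0 0 -0.4 1;0 0 0 0 0 -0.4 1;0 0 0 0 0 -0.4 1;0 0 0 0 0 -0.4 1;0 0 0 0 0 -0.4 1")

```text
time_s: 3.47
ee_pos: [0.4305, 0.1976, 0.0]
tcp_rot: [0.0, 0.573, 0.819, 0.001]
ft_force: [-0.9, -0.3, 7.2]
grip_width: 0.0538
grasp_force: 63.5
```

Call:
move_arm(rows="0 0 0 0 0 0.1 1;0 0 0 0 0 0.25 1;0 0 0 0 0 0.45 1;0 0 0 0 0 0.65 1;0 0 0 0 0 0.77 1;0 0 0 0 0 0.8 1;0 0 0 0 0 0.8 1")

```text
time_s: 4.05
ee_pos: [0.4306, 0.1976, 0.1201]
tcp_rot: [0.001, 0.573, 0.819, 0.001]
ft_force: [-0.3, -0.2, -0.5]
grip_width: 0.0541
grasp_force: 63.6
```

Call:
move_arm(rows="0 0 -0.02 0.06 -0.1 0 1;0 0 -0.05 0.15 -0.25 0 1;0 0 -0.08 0.25 -0.45 0 1;0 0 -0.1 0.35 -0.62 0 1;0 0 -0.13 0.47 -0.82 0 1;0 0 -0.13 0.56 -1 0 1")

```text
time_s: 4.55
ee_pos: [0.5139, 0.0456, 0.1167]
tcp_rot: [-0.001, 0.655, 0.756, -0.001]
ft_force: [-0.6, 0.4, -0.9]
grip_width: 0.0539
grasp_force: 63.5
```

Call:
move_arm(rows="0 0 -0.02 0.11 -0.2 0 1;0 0 -0.05 0.22 -0.4 0 1;0 0 -0.08 0.33 -0.6 0 1;0 0 -0.1 0.44 -0.8 0 1;0 0 -0.13 0.52 -0.94 0 1;0 0 -0.13 0.56 -1 0 1;0 0 -0.13 0.56 -1 0 1")

```text
time_s: 5.13
ee_pos: [0.5978, -0.1043, 0.1164]
tcp_rot: [-0.001, 0.728, 0.686, -0.001]
ft_force: [0.6, 0.0, -1.2]
grip_width: 0.0543
grasp_force: 63.5
```

Call:
move_arm(rows="0 0 0 0.08 -0.12 0 1;0 0 0 0.18 -0.28 0 1;0 0 0 0.27 -0.41 0 1;0 0 0 0.3 -0.46 -0.1 1;0 0 0 0.3 -0.46 -0.25 1;0 0 0 0.3 -0.46 -0.4 1;0 0 0 0.3 -0.46 -0.5 1;0 0 0 0.3 -0.46 -0.53 1;0 0 0 0.3 -0.46 -0.53 1;0 0 0 0.3 -0.46 -0.53 1")

```text
time_s: 5.97
ee_pos: [0.6426, -0.1708, 0.0395]
tcp_rot: [-0.0, 0.727, 0.687, -0.0]
ft_force: [0.4, 0.4, -0.1]
grip_width: 0.054
grasp_force: 63.5
```

```bash
python3 -c "
from h import *
print(robot.sense()['ee_pos'])
c=cam('wrist'); save(c,'w2.png')
for p in [(.643,-.173),(.637,-.287),(.64,-.230)]: print(proj(c,[*p,.004]))"
```

```text
[ 0.64263316 -0.17076095  0.03952598]
(np.float64(256.169966221582), np.float64(217.8469010944183))
(np.float64(256.71387246869904), np.float64(367.98412837938974))
(np.float64(256.4628726951022), np.float64(298.6993752500831))
```

View pics/w2.png

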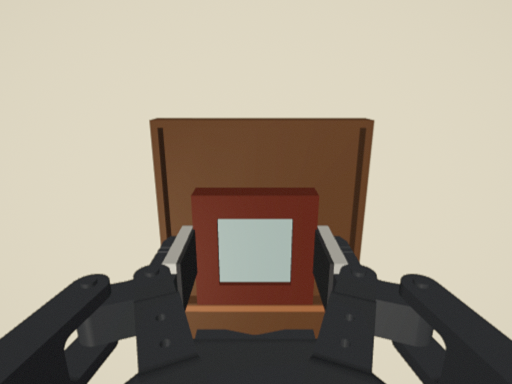

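The mount (256,247) hangs over the bay, with the tray's far rim at row 120, corners at (152,121) and (373,121), and the middle wall at row about 305. Next I'll check the rim corners against the tray estimate.

```bash
python3 -c "
from h import *
c=cam('wrist')
P=ray(c,[(152,120),(373,120),(260,302)],.014); print(np.round(P*1000,1))
y=np.array([.0576,.998]);print('tray centre',np.round((P[0]+P[1])[:2]/2*1000-116*y,1),'divider',P[2])"
```

```text
[[ 592.3 -111.1   14. ]
 [ 708.1 -117.8   14. ]
 [ 642.9 -226.1   14. ]]
tray centre [ 643.5 -230.2] divider [ 0.64294283 -0.22609856  0.014     ]
```

Call:
move_arm(rows="0 0 0 0.01 -0.015 -0.06 1;0 0 0 0.01 -0.015 -0.12 1;0 0 0 0.01 -0.015 -0.17 1;0 0 0 0.01 -0.015 -0.2 1;0 0 0 0.01 -0.015 -0.22 1;0 0 0 0.01 -0.015 -0.23 1;0 0 0 0.01 -0.015 -0.235 1;0 0 0 0.01 -0.015 -0.235 1;0 0 0 0.01 -0.015 -0.235 1")

```text
time_s: 6.82
ee_pos: [0.6446, -0.174, 0.0043]
tcp_rot: [0.0, 0.727, 0.686, 0.0]
ft_force: [0.9, 1.1, -0.4]
grip_width: 0.0542
grasp_force: 63.6
```

Call:
move_arm(rows="0 0 0 0 0 0 0.3;0 0 0 0 0 0 0.2;0 0 0 0 0 0 0.2;0 0 0 0 0 0 0.2;0 0 0 0 0 0 0.2;0 0 0 0 0 0.05 0.2;0 0 0 0 0 0.15 0.2;0 0 0 0 0 0.35 0.2;0 0 0 0 0 0.6 0.2;0 0 0 0 0 0.8 0.2;0 0 0 0 0 0.9 0;0 0 0 0 0 0.9 0")

```text
time_s: 7.82
ee_pos: [0.646, -0.1744, 0.1448]
tcp_rot: [0.003, 0.727, 0.686, 0.002]
ft_force: [-0.4, -0.6, 1.1]
grip_width: 0.0853
grasp_force: 0.0
```

Call:
move_arm(rows="0 0 -0.05 -0.2 0 0.1 0;0 0 -0.1 -0.45 -0.03 0.2 0;0 0 -0.1 -0.7 -0.05 0.3 0;0 0 -0.1 -0.9 -0.07 0.4 0;0 0 -0.1 -1 -0.07 0.4 0")

```text
time_s: 8.23
ee_pos: [0.4921, -0.1849, 0.2022]
tcp_rot: [0.001, 0.779, 0.627, 0.001]
ft_force: [-1.0, 0.3, 0.0]
grip_width: 0.0854
grasp_force: 0.0
```

Call:
move_arm(rows="0 0 0 -0.2 -0.03 0 0;0 0 0 -0.4 -0.05 0 0;0 0 0 -0.5 -0.06 0 0;0 0 0 -0.52 -0.06 0 0;0 0 0 -0.52 -0.06 0 0;0 0 0 -0.52 -0.06 0 0")

```text
time_s: 8.73
ee_pos: [0.4169, -0.1934, 0.1989]
tcp_rot: [0.0, 0.779, 0.627, 0.0]
ft_force: [0.1, 0.4, 0.4]
grip_width: 0.0855
grasp_force: 0.0
```

```bash
python3 -c "
from h import *
s=robot.sense();q=s['tcp_rot'];print(s['ee_pos'],2*np.degrees(np.arctan2(q[2],q[1]))-90)
wrist((.419,-.194),.012,60,'w3.png')"
```

```text
[ 0.41693544 -0.19342376  0.19893104] -12.34746671929743
seed px 257 160 rect [ 420.4 -191.9] [59.2 57.2] 76.4
```

View pics/w3.png

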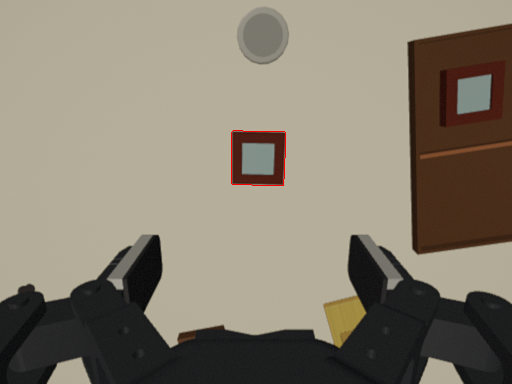

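m1 is at (258,158), centred under the gripper, and the first mount sits well in its bay at (472,95). Descending on m1.

Call:
move_arm(rows="0 0 -0.013 0.02 0 -0.25 0;0 0 -0.013 0.02 0 -0.5 0;0 0 -0.013 0.02 0 -0.75 0;0 0 -0.013 0.02 0 -0.93 0;0 0 -0.013 0.02 0 -0.93 0")

```text
time_s: 9.2
ee_pos: [0.4171, -0.1918, 0.0535]
tcp_rot: [-0.004, 0.785, 0.619, -0.002]
ft_force: [-1.0, 0.8, -0.8]
grip_width: 0.0858
grasp_force: 0.0
```

Call:
move_arm(rows="0 0 0 0 0 -0.12 0;0 0 0 0 0 -0.24 0;0 0 0 0 0 -0.34 0;0 0 0 0 0 -0.39 0;0 0 0 0 0 -0.395 0;0 0 0 0 0 -0.395 0;0 0 0 0 0 -0.395 1;0 0 0 0 0 -0.395 1;0 0 0 0 0 -0.395 1;0 0 0 0 0 -0.395 1;0 0 0 0 0 -0.395 1;0 0 0 0 0 -0.395 1;0 0 0 0 0 -0.395 1;0 0 0 0 0 -0.395 1")

```text
time_s: 10.37
ee_pos: [0.4202, -0.1938, 0.0019]
tcp_rot: [0.001, 0.785, 0.619, 0.001]
ft_force: [-0.7, 1.2, 7.7]
grip_width: 0.0542
grasp_force: 63.0
```

Call:
move_arm(rows="0 0 0 0 0 0.1 1;0 0 0 0 0 0.25 1;0 0 0 0 0 0.45 1;0 0 0 0 0 0.55 1;0 0 0 0 0 0.6 1;0 0 0 0 0 0.6 1")

```text
time_s: 10.87
ee_pos: [0.4203, -0.1939, 0.0922]
tcp_rot: [0.001, 0.785, 0.619, 0.001]
ft_force: [0.3, -0.6, -0.4]
grip_width: 0.0537
grasp_force: 63.6
```

```bash
python3 -c "
from h import *
c=cam('scene'); P=pts(c)
q=P[(P[...,2]>.03)&(P[...,0]>.3)&(P[...,1]<-.33)&(P[...,1]>-.6)&(P[...,0]<.9)]
print(len(q),np.percentile(q,[1,50,99],axis=0))
print(ray(c,np.array([(195,175),(238,203),(257,185)])/1.5,0))"
```

```text
829 [[ 0.30139955 -0.54418241  0.03080478]
 [ 0.49571181 -0.45222959  0.06150285]
 [ 0.52933923 -0.41608769  0.10782704]]
[[ 0.53388477 -0.52637415  0.        ]
 [ 0.51793898 -0.3919779   0.        ]
 [ 0.45540211 -0.40361023  0.        ]]
```

Call:
move_arm(rows="0 0 0.03 0.08 -0.03 0 1;0 0 0.06 0.25 -0.1 0 1;0 0 0.09 0.45 -0.19 0 1;0 0 0.112 0.65 -0.28 0 1;0 0 0.112 0.85 -0.36 0 1;0 0 0.112 1 -0.42 0 1")

```text
time_s: 11.42
ee_pos: [0.5706, -0.2569, 0.0877]
tcp_rot: [-0.001, 0.728, 0.686, -0.0]
ft_force: [0.4, 0.4, -0.5]
grip_width: 0.0543
grasp_force: 63.5
```

Call:
move_arm(rows="0 0 0 0.17 -0.07 0 1;0 0 0 0.32 -0.14 0 1;0 0 0 0.43 -0.19 0 1;0 0 0 0.455 -0.2 -0.05 1;0 0 0 0.455 -0.2 -0.15 1;0 0 0 0.455 -0.2 -0.3 1;0 0 0 0.455 -0.2 -0.36 1;0 0 0 0.455 -0.2 -0.38 1;0 0 0 0.455 -0.2 -0.38 1;0 0 0 0.455 -0.2 -0.38 1")

```text
time_s: 12.25
ee_pos: [0.6375, -0.2864, 0.034]
tcp_rot: [0.0, 0.728, 0.686, 0.0]
ft_force: [-0.1, -0.3, 0.4]
grip_width: 0.0537
grasp_force: 63.5
```

```bash
python3 -c "
from h import *
print(robot.sense()['ee_pos'])
c=cam('wrist'); save(c,'w4.png')
for p in [(.6387,-.287),(.642,-.23)]: print(proj(c,[*p,.014]))"
```

```text
[ 0.63753752 -0.28635502  0.03397132]
(np.float64(257.57388856487586), np.float64(225.92861984646564))
(np.float64(257.61687160202615), np.float64(121.91151835429963))
```

View pics/w4.png

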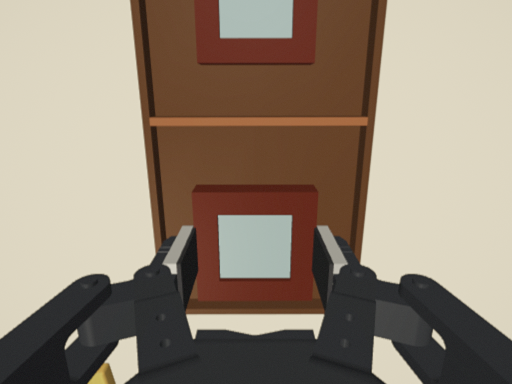

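The second mount (255,245) hangs squarely over the bay. The dividing wall at row 121 matches the prediction, and the first mount lies flat in the other bay. Setting it down.

Call:
move_arm(rows="0 0 0 0.01 0 -0.05 1;0 0 0 0.01 0 -0.1 1;0 0 0 0.01 0 -0.14 1;0 0 0 0.01 0 -0.165 1;0 0 0 0.01 0 -0.18 1;0 0 0 0.01 0 -0.185 1;0 0 0 0.01 0 -0.185 1;0 0 0 0.01 0 -0.185 1")

```text
time_s: 12.97
ee_pos: [0.6391, -0.2864, 0.006]
tcp_rot: [0.0, 0.728, 0.686, 0.0]
ft_force: [-3.0, 0.9, 5.3]
grip_width: 0.0539
grasp_force: 64.1
```

Call:
move_arm(rows="0 0 0 0 0 0 0.3;0 0 0 0 0 0 0.2;0 0 0 0 0 0 0.2;0 0 0 0 0 0 0.2;0 0 0 0 0 0 0.2;0 0 0 0 0 0.05 0.2;0 0 0 0 0 0.15 0.2;0 0 0 0 0 0.35 0.2;0 0 0 0 0 0.6 0.2;0 0 0 0 0 0.8 0.2;0 0 0 0 0 1 0;0 0 0 0 0 1 0")

```text
time_s: 13.97
ee_pos: [0.6409, -0.2872, 0.1639]
tcp_rot: [0.005, 0.728, 0.686, 0.002]
ft_force: [0.4, -1.0, 1.2]
grip_width: 0.0852
grasp_force: 0.0
```

Call:
move_arm(rows="0 0 0 -0.07 0.13 0.1 0;0 0 0 -0.17 0.33 0.2 0;0 0 0 -0.27 0.55 0.27 0;0 0 0 -0.38 0.77 0.27 0;0 0 0 -0.5 0.99 0.27 0")

```text
time_s: 14.38
ee_pos: [0.5636, -0.1368, 0.1971]
tcp_rot: [0.001, 0.728, 0.685, 0.001]
ft_force: [-0.1, 0.6, -0.5]
grip_width: 0.0856
grasp_force: 0.0
```

Call:
move_arm(rows="0 0 -0.04 -0.12 0.22 0 0;0 0 -0.08 -0.23 0.45 0 0;0 0 -0.08 -0.34 0.68 0 0;0 0 -0.08 -0.45 0.9 0 0;0 0 -0.08 -0.5 1 0 0")

```text
time_s: 14.8
ee_pos: [0.4873, 0.0148, 0.1969]
tcp_rot: [0.0, 0.769, 0.639, 0.001]
ft_force: [-0.0, 0.1, 0.4]
grip_width: 0.0853
grasp_force: 0.0
```

Call:
move_arm(rows="0 0 0 -0.08 0.16 0 0;0 0 0 -0.15 0.3 0 0;0 0 0 -0.18 0.36 0 0;0 0 0 -0.19 0.39 0 0;0 0 0 -0.19 0.39 0 0;0 0 0 -0.19 0.39 0 0")

```text
time_s: 15.3
ee_pos: [0.461, 0.0701, 0.1961]
tcp_rot: [0.0, 0.77, 0.639, 0.0]
ft_force: [0.3, 0.4, 0.2]
grip_width: 0.0852
grasp_force: 0.0
```

```bash
python3 -c "
from h import *
s=robot.sense();q=s['tcp_rot'];print(s['ee_pos'],2*np.degrees(np.arctan2(q[2],q[1]))-90)
wrist((.462,.069),.012,60,'w5.png')"
```

```text
[0.46100331 0.07014898 0.19613237] -10.627961714713265
seed px 256 161 rect [462.9  72.9] [58.9 57.4] 79.4
```

View pics/w5.png

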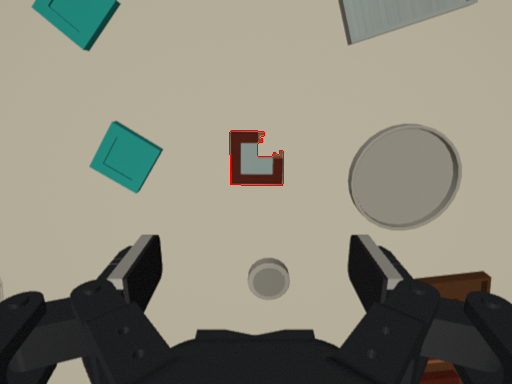

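The split mount is at (256,158). Its broken corner is at upper right (270,143), so its frame yaw is −10.6°, and the gripper closes along its x. I'll grip at y = −13 in its own frame, which is world (0.460, 0.058).

Call:
move_arm(rows="0 0 0 -0.005 -0.08 -0.25 0;0 0 0 -0.005 -0.08 -0.5 0;0 0 0 -0.005 -0.08 -0.75 0;0 0 0 -0.005 -0.08 -0.9 0;0 0 0 -0.005 -0.08 -0.9 0;0 0 0 -0.005 -0.08 -0.9 0")

```text
time_s: 15.85
ee_pos: [0.4595, 0.0578, 0.0607]
tcp_rot: [-0.001, 0.77, 0.638, -0.001]
ft_force: [0.4, -0.4, 2.0]
grip_width: 0.0859
grasp_force: 0.0
```

```bash
python3 -c "
from h import *
print(robot.sense()['ee_pos'])
c,k,P=wrist((.462,.069),.012,85)
a=np.radians(-10.6);x=np.array([np.cos(a),np.sin(a)]);y=np.array([-x[1],x[0]])
print('x range',(P@x).min(),(P@x).max(),'y',(P@y).min(),(P@y).max(),'tcp',1000*robot.sense()['ee_pos'][:2]@np.c_[x,y])
"
```

```text
[0.45949278 0.05776116 0.0606746 ]
seed px 256 189 rect [463.2  72.9] [58.4 57.1] 79.1
x range 413.1816091765341 470.35744701068256 y 127.68463979259334 186.04579959184127 tcp [441.9735087  141.79402869]
```

Call:
move_arm(rows="0 0 0 0 0 -0.12 0;0 0 0 0 0 -0.24 0;0 0 0 0 0 -0.34 0;0 0 0 0 0 -0.39 0;0 0 0 0 0 -0.4 0;0 0 0 0 0 -0.4 0;0 0 0 0 0 -0.4 1;0 0 0 0 0 -0.4 1;0 0 0 0 0 -0.4 1;0 0 0 0 0 -0.4 1;0 0 0 0 0 -0.4 1;0 0 0 0 0 -0.4 1;0 0 0 0 0 -0.4 1;0 0 0 0 0 -0.4 1")

```text
time_s: 17.07
ee_pos: [0.4607, 0.0587, 0.0027]
tcp_rot: [0.001, 0.77, 0.639, 0.001]
ft_force: [-1.6, 0.3, 8.9]
grip_width: 0.0539
grasp_force: 62.6
```

Call:
move_arm(rows="0 0 0 0 0 0.1 1;0 0 0 0 0 0.25 1;0 0 0 0 0 0.45 1;0 0 0 0 0 0.55 1;0 0 0 0 0 0.6 1;0 0 0 0 0 0.6 1")

```text
time_s: 17.57
ee_pos: [0.4609, 0.0587, 0.0929]
tcp_rot: [0.001, 0.77, 0.639, 0.001]
ft_force: [-0.3, 0.8, -0.7]
grip_width: 0.0537
grasp_force: 63.5
```

```bash
python3 -c "
from h import *
save(cam('wrist'),'w6.png')"
```

```text
(no output)
```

View pics/w6.png

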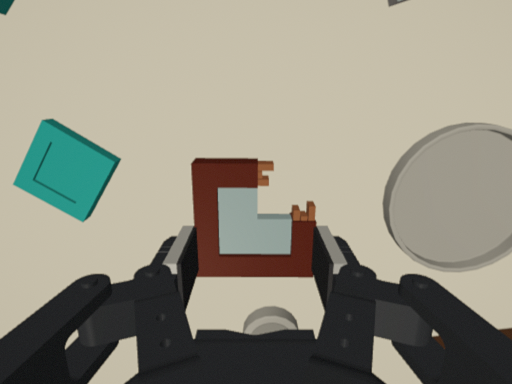

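The split mount hangs level, with the pads on its whole part and the broken corner clear at (285,190). Next, the repair tray.

Call:
move_arm(rows="0 0 0.03 0.05 0.05 0 1;0 0 0.06 0.17 0.16 0 1;0 0 0.09 0.32 0.31 0 1;0 0 0.12 0.5 0.48 0 1;0 0 0.15 0.68 0.65 0 1;0 0 0.17 0.85 0.81 0 1;0 0 0.196 0.95 0.9 0 1;0 0 0.196 1 0.95 0 1;0 0 0.196 1 0.95 0 1;0 0 0.196 1 0.95 0 1")

```text
time_s: 18.45
ee_pos: [0.6091, 0.201, 0.0889]
tcp_rot: [-0.001, 0.662, 0.749, -0.001]
ft_force: [0.0, -0.6, -0.7]
grip_width: 0.0536
grasp_force: 63.5
```

Call:
move_arm(rows="0 0 0 0.06 0.06 0 1;0 0 0 0.08 0.08 -0.05 1;0 0 0 0.08 0.08 -0.15 1;0 0 0 0.08 0.08 -0.3 1;0 0 0 0.08 0.08 -0.36 1;0 0 0 0.08 0.08 -0.38 1;0 0 0 0.08 0.08 -0.38 1;0 0 0 0.08 0.08 -0.38 1")

```text
time_s: 19.12
ee_pos: [0.622, 0.2129, 0.0348]
tcp_rot: [0.0, 0.663, 0.749, 0.0]
ft_force: [-0.4, 0.7, -0.6]
grip_width: 0.0537
grasp_force: 63.5
```

```bash
python3 -c "
from h import *
s=robot.sense();q=s['tcp_rot'];print(s['ee_pos'],2*np.degrees(np.arctan2(q[2],q[1]))-90)
save(cam('wrist'),'w7.png')"
```

```text
[0.62196829 0.21290193 0.03484777] 6.994726542562432
```

View pics/w7.png

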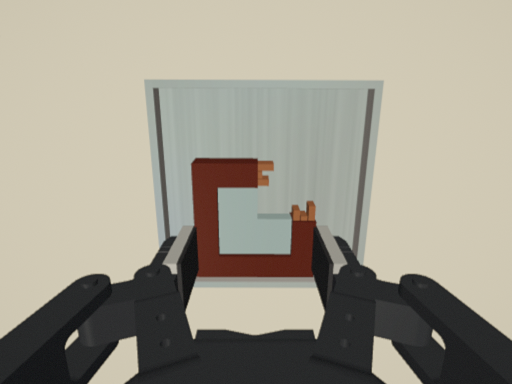

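The repair tray's far rim is at row 81, from (145,81) to (383,81), and its near rim is at row about 288. The mount's centre is at about (256,215).

```bash
python3 -c "
from h import *
c=cam('wrist')
P=ray(c,[(145,81),(383,81),(256,288)],.014)[:,:2]*1000; print(P)
a=np.radians(7);y=np.array([-np.sin(a),np.cos(a)]);m=(P[0]+P[1])/2-59*y
print('centre',m,'near edge check',(P[2]-m)@y,'tcp target',m-13.5*y)"
```

```text
[[559.24986759 282.26984373]
 [675.55838431 296.53124809]
 [627.91558593 172.18286246]]
centre [624.59441721 230.84032296] near edge check -58.62498534257473 tcp target [626.23965335 217.44094992]
```

Call:
move_arm(rows="0 0 0 0.023 0.023 -0.05 1;0 0 0 0.023 0.023 -0.1 1;0 0 0 0.023 0.023 -0.14 1;0 0 0 0.023 0.023 -0.165 1;0 0 0 0.023 0.023 -0.18 1;0 0 0 0.023 0.023 -0.186 1;0 0 0 0.023 0.023 -0.186 1;0 0 0 0.023 0.023 -0.186 1")

```text
time_s: 19.88
ee_pos: [0.6252, 0.2166, 0.0068]
tcp_rot: [0.0, 0.663, 0.749, 0.0]
ft_force: [-2.8, -0.7, 5.1]
grip_width: 0.0536
grasp_force: 64.1
```

Call:
move_arm(rows="0 0 0 0 0 0 0.3;0 0 0 0 0 0 0.2;0 0 0 0 0 0 0.2;0 0 0 0 0 0 0.2;0 0 0 0 0 0 0.2;0 0 0 0 0 0.05 0.2;0 0 0 0 0 0.15 0.2;0 0 0 0 0 0.35 0.2;0 0 0 0 0 0.6 0.2;0 0 0 0 0 0.8 0.2;0 0 0 0 0 1 0;0 0 0 0 0 1 0")

```text
time_s: 20.88
ee_pos: [0.6273, 0.2172, 0.1642]
tcp_rot: [0.002, 0.663, 0.749, 0.004]
ft_force: [1.3, 0.3, 1.0]
grip_width: 0.0855
grasp_force: 0.0
```

Call:
move_arm(rows="0 0 0 -0.08 -0.13 0.1 0;0 0 0 -0.22 -0.35 0.2 0;0 0 0 -0.36 -0.58 0.25 0;0 0 0 -0.48 -0.8 0.25 0;0 0 0 -0.59 -0.98 0.25 0")

```text
time_s: 21.3
ee_pos: [0.5358, 0.0679, 0.1948]
tcp_rot: [0.001, 0.663, 0.749, 0.001]
ft_force: [-0.1, 0.1, 0.1]
grip_width: 0.0854
grasp_force: 0.0
```

Call:
move_arm(rows="0 0 0 -0.13 -0.22 0 0;0 0 0 -0.26 -0.44 0 0;0 0 0 -0.4 -0.66 0 0;0 0 0 -0.52 -0.86 0 0;0 0 0 -0.58 -0.96 0 0;0 0 0 -0.58 -0.96 0 0;0 0 0 -0.58 -0.96 0 0")

```text
time_s: 21.88
ee_pos: [0.4496, -0.0752, 0.1943]
tcp_rot: [0.001, 0.663, 0.748, 0.0]
ft_force: [-0.1, -0.4, -0.2]
grip_width: 0.0856
grasp_force: 0.0
```

```bash
python3 -c "
from h import *
s=robot.sense();print(s['ee_pos'])
c,k,P=wrist((.450,-.076),.014,50,'w8.png',thr=9); print(cv2.minEnclosingCircle(P))"
```

```text
[ 0.4495922  -0.07515313  0.19433281]
seed px 254 162 rect [449.8 -74.2] [50.1 52.1] 6.9
((449.78814697265625, -74.23532104492188), 26.257896423339844)
```

View pics/w8.png

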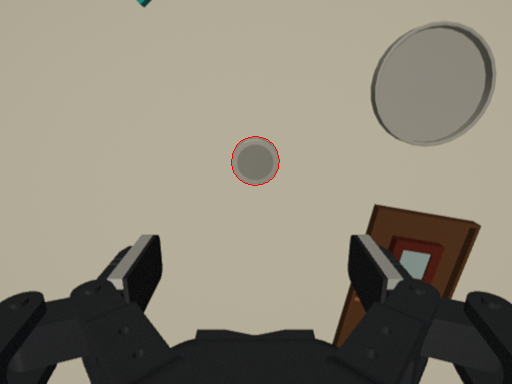

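The cap at (255,161) is directly under the tool. Gripping it.

Call:
move_arm(rows="0 0 0 0 0 -0.25 0;0 0 0 0 0 -0.5 0;0 0 0 0 0 -0.75 0;0 0 0 0 0 -0.89 0;0 0 0 0 0 -0.89 0")

```text
time_s: 22.35
ee_pos: [0.4475, -0.073, 0.0553]
tcp_rot: [-0.003, 0.662, 0.75, -0.002]
ft_force: [-1.0, -0.3, -0.4]
grip_width: 0.0852
grasp_force: 0.0
```

Call:
move_arm(rows="0 0 0 0 0 -0.12 0;0 0 0 0 0 -0.24 0;0 0 0 0 0 -0.34 0;0 0 0 0 0 -0.385 0;0 0 0 0 0 -0.395 0;0 0 0 0 0 -0.395 0;0 0 0 0 0 -0.395 1;0 0 0 0 0 -0.395 1;0 0 0 0 0 -0.395 1;0 0 0 0 0 -0.395 1;0 0 0 0 0 -0.395 1;0 0 0 0 0 -0.395 1;0 0 0 0 0 -0.395 1;0 0 0 0 0 -0.395 1;0 0 0 0 0 -0.395 1")

```text
time_s: 23.6
ee_pos: [0.4505, -0.0746, 0.0025]
tcp_rot: [0.001, 0.663, 0.749, 0.001]
ft_force: [-2.9, 1.5, 9.1]
grip_width: 0.0473
grasp_force: 60.5
```

Call:
move_arm(rows="0 0 0 0 0 0.1 1;0 0 0 0 0 0.25 1;0 0 0 0 0 0.45 1;0 0 0 0 0 0.55 1;0 0 0 0 0 0.6 1;0 0 0 0 0 0.6 1")

```text
time_s: 24.1
ee_pos: [0.4508, -0.0747, 0.0926]
tcp_rot: [0.001, 0.663, 0.749, 0.001]
ft_force: [0.8, -0.5, -1.0]
grip_width: 0.0469
grasp_force: 62.1
```

Call:
move_arm(rows="0 0 0 0.05 0.03 0 1;0 0 0 0.17 0.1 0 1;0 0 0 0.34 0.19 0 1;0 0 0 0.53 0.3 0 1;0 0 0 0.72 0.41 0 1;0 0 0 0.88 0.5 0 1;0 0 0 0.97 0.56 0 1;0 0 0 1 0.58 0 1;0 0 0 1 0.58 0 1")

```text
time_s: 24.85
ee_pos: [0.5999, 0.0135, 0.0886]
tcp_rot: [-0.001, 0.662, 0.749, -0.001]
ft_force: [-0.5, 0.5, -0.2]
grip_width: 0.0473
grasp_force: 62.1
```

Call:
move_arm(rows="0 0 0 0.06 0.03 0 1;0 0 0 0.1 0.05 -0.05 1;0 0 0 0.1 0.05 -0.15 1;0 0 0 0.1 0.05 -0.28 1;0 0 0 0.1 0.05 -0.34 1;0 0 0 0.1 0.05 -0.36 1;0 0 0 0.1 0.05 -0.36 1;0 0 0 0.1 0.05 -0.36 1")

```text
time_s: 25.52
ee_pos: [0.6149, 0.0198, 0.0375]
tcp_rot: [0.0, 0.663, 0.749, 0.0]
ft_force: [0.7, -0.4, -0.3]
grip_width: 0.0469
grasp_force: 62.2
```

```bash
python3 -c "
from h import *
print(robot.sense()['ee_pos'])
c=cam('wrist'); save(c,'w9.png'); print(proj(c,(.615,.02,.014)))"
```

```text
[0.61487057 0.01984972 0.03749831]
(np.float64(255.32569145147426), np.float64(222.29498266711593))
```

View pics/w9.png

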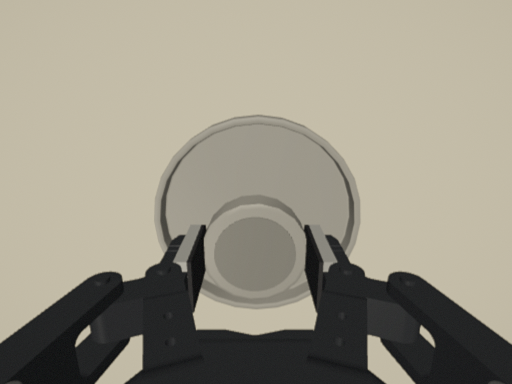

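The dish rim spans columns 155–360 and rows 115–308, with the cap at (255,253) above it.

```bash
python3 -c "
from h import *
c=cam('wrist'); P=ray(c,[(155,209),(360,209),(258,115),(258,308)],.014)[:,:2]*1000
print(P); a=np.radians(7);R=np.array([[np.cos(a),np.sin(a)],[-np.sin(a),np.cos(a)]]);Q=P@R.T
print('centre',R.T@[(Q[0,0]+Q[1,0])/2,(Q[2,1]+Q[3,1])/2],Q)"
```

```text
[[558.57121512  21.0671382 ]
 [672.67670013  34.99478736]
 [609.43304598  79.36875354]
 [624.03031907 -36.86063196]]
centre [616.4601502   21.22072081] [[ 556.97514829  -47.16260029]
 [ 671.92746177  -47.24472625]
 [ 614.56304235    4.50594572]
 [ 614.88671068 -112.63604365]]
```

Call:
move_arm(rows="0 0 0 0.01 0.005 -0.05 1;0 0 0 0.01 0.005 -0.1 1;0 0 0 0.01 0.005 -0.15 1;0 0 0 0.01 0.005 -0.18 1;0 0 0 0.01 0.005 -0.195 1;0 0 0 0.01 0.005 -0.205 1;0 0 0 0.01 0.005 -0.205 1;0 0 0 0.01 0.005 -0.205 1")

```text
time_s: 26.28
ee_pos: [0.6162, 0.0208, 0.0066]
tcp_rot: [0.0, 0.663, 0.749, 0.0]
ft_force: [-3.7, -0.3, 5.8]
grip_width: 0.047
grasp_force: 62.7
```

Call:
move_arm(rows="0 0 0 0 0 0 0.35;0 0 0 0 0 0 0.25;0 0 0 0 0 0 0.25;0 0 0 0 0 0 0.25;0 0 0 0 0 0 0.25;0 0 0 0 0 0.05 0.25;0 0 0 0 0 0.15 0.25;0 0 0 0 0 0.35 0.25;0 0 0 0 0 0.6 0.25;0 0 0 0 0 0.8 0.2;0 0 0 0 0 1 0;0 0 0 0 0 1 0")

```text
time_s: 27.28
ee_pos: [0.6184, 0.0209, 0.1638]
tcp_rot: [0.003, 0.663, 0.749, 0.003]
ft_force: [0.9, -0.5, 2.4]
grip_width: 0.085
grasp_force: 0.0
```

Call:
move_arm(rows="0 0 0 -0.2 0 0.2 0;0 0 0 -0.4 0 0.4 0;0 0 0 -0.6 0 0.6 0;0 0 0 -0.8 0 0.8 0;0 0 0 -1 0 1 0;0 0 0 -1 0 1 0;0 0 0 -1 0 1 0;0 0 0 -1 0 1 0")

```text
time_s: 27.95
ee_pos: [0.4666, 0.0208, 0.3063]
tcp_rot: [0.0, 0.663, 0.749, 0.0]
ft_force: [0.5, 0.3, -0.6]
grip_width: 0.0854
grasp_force: 0.0
```

```bash
python3 -c "
from h import *
c=cam('scene'); save(c,'end.png',(100,120,440,360),2.3)"
```

```text
(no output)
```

View pics/end.png

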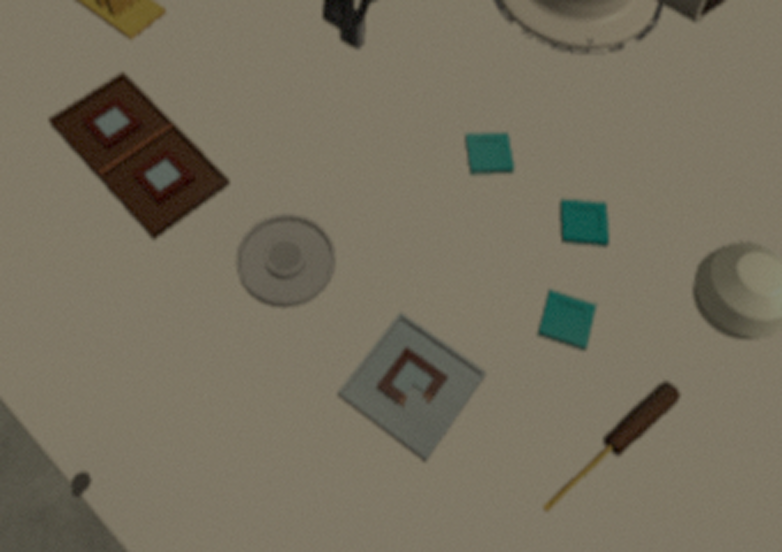

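The final view shows both sound mounts flat in the walnut tray's bays at (112,122) and (163,176). The cap is in the middle of the dish at (285,258), and the split mount is in the middle of the steel tray at (412,380). The globe, screwdriver and decoys have not moved.

```bash
python3 -c "
from workcell import robot
print(robot.job_done())"
```

```text
the job is handed in; nothing more can be done
None
```

All four parts are in place and the job is handed in (about 28 s on the robot clock): one sound mount in each bay of the walnut tray, the splintered mount in the steel tray, the cap in the tin dish; the globe and screwdriver were left alone.

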